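Take down a tower of gift boxes onto the filling plates

TASK

Take the tower of four gift boxes apart and set each box on the white filling plate of its own outline (square, round, hexagonal, oblong), in the middle of the plate and turned so that its sides run along the plate's sides. Keep the boxes upright and set them down gently, and leave the little stamp and the jar where they stand.

Things in the scene. Friction and masses are not known exactly. Their poses are not given: they have to be found in the camera images.
- square_box_centre (a point): Closed rigid kraft-board gift box, cream paper panel on the lid; outline from above: square, 66 x 66 mm, its sides along its x and y axes; 44 mm tall, sides straight. At the start the bottom box of a loose tower of four, each turned its own way. The point is its centre, 22 mm above its underside; z up. 0.05 to 0.35 kg; gripped by its upright sides
- round_box_centre (a point): Closed rigid kraft-board gift box, cream paper panel on the lid; outline from above: round, 58 mm across; 44 mm tall, sides straight. At the start the second from the bottom box of a loose tower of four, each turned its own way. The point is its centre, 22 mm above its underside; z up. 0.05 to 0.35 kg; gripped by its upright sides
- hex_box_centre (a point): Closed rigid kraft-board gift box, cream paper panel on the lid; outline from above: regular hexagon, 46 mm across flats; two flats face along +x and -x; 44 mm tall, sides straight. At the start the third from the bottom box of a loose tower of four, each turned its own way. The point is its centre, 22 mm above its underside; z up. 0.05 to 0.35 kg; gripped by its upright sides
- oblong_box_centre (a point): Closed rigid kraft-board gift box, cream paper panel on the lid; outline from above: rectangle, 44 mm along its x axis and 26 mm along its y axis; 44 mm tall, sides straight. At the start the top box of a loose tower of four, each turned its own way. The point is its centre, 22 mm above its underside; z up. 0.05 to 0.35 kg; gripped by its upright sides
- square_plate_top (a point): Flat white plastic filling plate, 10 mm thick, fixed to the bench, no rim; outline seen from above: square, 86 x 86 mm, sides along its x and y axes. The point is the centre of its top face, 10 mm above the bench; z up
- round_plate_top (a point): Flat white plastic filling plate, 10 mm thick, fixed to the bench, no rim; outline seen from above: round, 78 mm across. The point is the centre of its top face, 10 mm above the bench; z up
- hex_plate_top (a point): Flat white plastic filling plate, 10 mm thick, fixed to the bench, no rim; outline seen from above: regular hexagon, 66 mm across flats; two flats face along +x and -x. The point is the centre of its top face, 10 mm above the bench; z up
- oblong_plate_top (a point): Flat white plastic filling plate, 10 mm thick, fixed to the bench, no rim; outline seen from above: rectangle, 64 mm along its x axis and 46 mm along its y axis. The point is the centre of its top face, 10 mm above the bench; z up
- stamp_centre (a point): Bystander: small wooden hand stamp standing on the bench, 26 mm across and 52 mm tall; the point is half-way up. Loose, easily knocked over
- jar_centre (a point): Bystander: small amber glass jar with a steel cap standing on the bench, 44 mm across and 62 mm tall; the point is half-way up. Loose

How it is judged:
By the outcome, as a careful person would: the job done as asked, in the order asked, and still so for the second after the job is handed in, with the robot touching nothing.
It also fails if it takes over 96 s, if anything falls off the work surface, if the arm or the gripper's body presses on something with over 40 N, if the wrist force passes 120 N, or if a joint passes its speed limit or range.

ROBOT

A 6-joint arm with a two-finger parallel gripper is mounted at the origin on the work surface. World frame = base frame: x ahead of the robot, y to its left, z up, the work surface at z = 0. Lengths are in m, angles in rad, forces in N, time in s.
With the tool pointing down it reaches from about 0.25 to 0.775 m from the base axis. Payload 8.9 kg.
Tool frame: the origin (TCP) lies at the very end of the fingers, on their centre line; the grasp point (between the pads) lies r.pinch_z behind it (r.pinch_z is the distance from the TCP to the grasp point, in m); z points along the fingers, y is the line along which they close (so a half turn about z gives the same grasp; the last joint's range is limited). The gripper opens to 85 mm and grips with 20 to 120 N. Pads are 22 mm wide; open, the fingers measure 114 mm over their backs; the gripper's body (76 mm by 85 mm) begins 54 mm behind the grasp point. The pads swing forward as they close: fully open they stand 13 mm farther back than shut.
Start: joints at [-1.384, 0.291, -0.153, 1.127, 0, 1.431], TCP at [0.168, -0.497, 0.192] pointing down, gripper open.
Joint ranges: [-2.52, 2.52], [-0.91, 1.74], [-1.3, 1.37], [-1.96, 2.02], [-1.52, 1.47], [-3.14, 3.14]. Speed limits (rad/s): [2.22, 2.22, 2.79, 3.14, 3.14, 3.14].

INTERFACE

Orientations are given as a unit quaternion [w, x, y, z].
In Python, from cell import r gives the robot as it stands.
- The arm moves only by the shell command python3 -m inch 'ROWS'. ROWS is JSON, a list of rows, each a list of 5 numbers: the shift along the tool's x, y, z in mm, then the turn about the tool's z in degrees, then the finger opening in mm, from 0 to 85.4. A call has 1 to 8 rows; each row is the pose to reach, as a shift and turn from the pose commanded when the call began, along the tool's axes at that moment; what a row does not reach only later rows make up. A row lasts 1/10 s, in which the tool goes at most 50 mm and 8.59 degrees, less where a joint would pass 70% of its speed; a pose out of reach is approached as far as the arm can. A call with a gripper value outside its range is refused whole. The fingers move at their own pace and stop on an object; the grip force is fixed at half the most. Time passes only in rows, so rows that repeat a pose let the fingers close. It gives the time, the measured TCP pose, the force, the opening and the grip force at its end, in the units of the state.
- r.state(): the state, without advancing time (a new reading comes with each control period).
- r.grab_frame(name): name is "scene" or "top"; returns a dict with "image" (420x560x3 uint8, red, green, blue), "intrinsics" (3x3 intrinsics, pixels), "dist" ([k1, k2, p1, p2, k3] as OpenCV has them; the pictures are not rectified), "R" (3x3) and "t" (3): a world point X has camera coordinates R X + t. Camera axes: x right, y down, z forward; pixel columns grow to the right and rows downward; lengths in m; the calibration is good to about 2 mm. A picture is of the moment at which its call begins. There is no depth.
- r.sign_off(): hands the job in; it is judged then, once.
The state is a dict: "time": time; "qpos": joint angles; "joint_velocities": joint speeds; "joint_efforts": joint torques, N m; "tool_pos": TCP position; "eef_rot": TCP orientation; "wrist_force": force on the tool from outside, world axes, zero at the start; "ft_torque": the same for the moment, N m; "finger_gap": finger opening in m; "finger_force": force on a finger pad.
Only numpy, scipy, OpenCV 4.12 (cv2) and the standard library are available. Lean on these libraries where they do the work, as an engineer would, in place of code of your own. Each camera call takes 0.05 s, during which the arm holds its last target. There are 200 camera calls.

## Working session

There is one attempt and no reset: what is moved stays moved. The work goes in short steps, Python scripts to look and compute and a shell command to move; the robot and the scene stay as the last step left them, time stands still between calls to the robot, and variables do not carry over. Pictures are saved under pics/ and viewed, at most 14 in all, crops included, and the job is handed in when it is done.

```bash
mkdir -p pics; ls
python3 - <<'E'
from cell import r
import cv2,numpy as np
s=r.state();print({k:np.round(v,3).tolist() for k,v in s.items()},r.pinch_z)
for n in("scene","top"):
    f=r.grab_frame(n);print(n,f["intrinsics"],f["dist"],f["R"],f["t"],"pos",-np.array(f["R"]).T@f["t"])
    cv2.imwrite(f"pics/{n}0.png",cv2.resize(f["image"][:,:,::-1],(800,600),interpolation=cv2.INTER_CUBIC))
E
```

```text
pics
{'time': 0.0, 'qpos': [-1.384, 0.291, -0.154, 1.127, -0.0, 1.431], 'joint_velocities': [-0.0, -0.001, 0.0, -0.001, -0.001, 0.001], 'joint_efforts': [-0.001, -53.714, 33.138, 0.016, -0.0, -0.0], 'tool_pos': [0.168, -0.497, 0.191], 'eef_rot': [-0.001, 0.987, 0.162, -0.0], 'wrist_force': [0.127, 0.343, -0.26], 'ft_torque': [0.015, 0.023, -0.019], 'finger_force': 0.0, 'finger_gap': 0.086} 0.0187
scene [[415.35263474   0.         283.32087609]
 [  0.         415.35263474 214.15490743]
 [  0.           0.           1.        ]] [-0.0500026  0.         0.         0.         0.       ] [[ 0.21927625  0.9756296   0.00804982]
 [ 0.6162681  -0.13210265 -0.77637782]
 [-0.75639379  0.17520207 -0.63021637]] [-0.13063954 -0.26674735  1.3370351 ] pos [ 1.20435907 -0.14203355  0.63657631]
top [[450.24868421   0.         275.07564848]
 [  0.         450.24868421 208.25293247]
 [  0.           0.           1.        ]] [-0.02332736  0.          0.          0.          0.        ] [[-0.00741072 -0.99978223 -0.01950811]
 [-0.9838246   0.01078143 -0.17880973]
 [ 0.17898112  0.01786745 -0.98369025]] [0.02114847 0.58059321 0.97209514] pos [ 0.39737193 -0.00248462  1.0604688 ]
```

View pics/scene0.png

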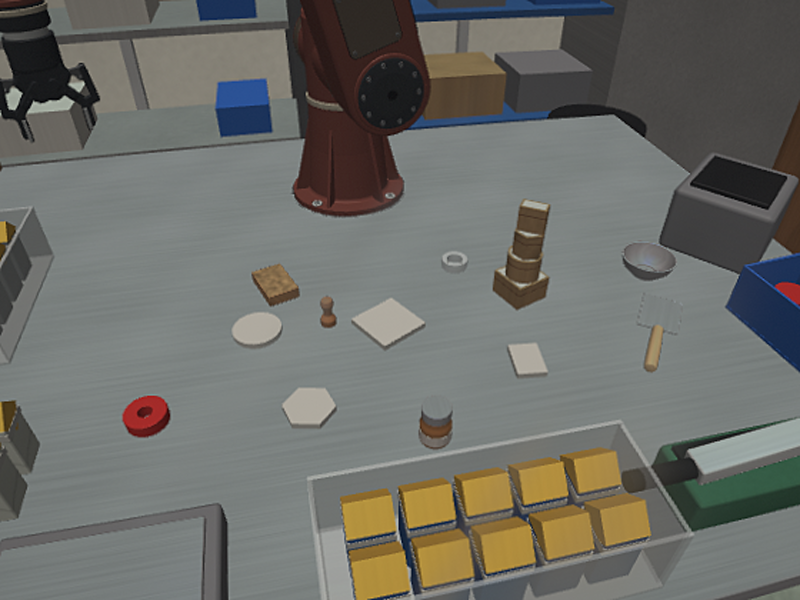

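View pics/top0.png

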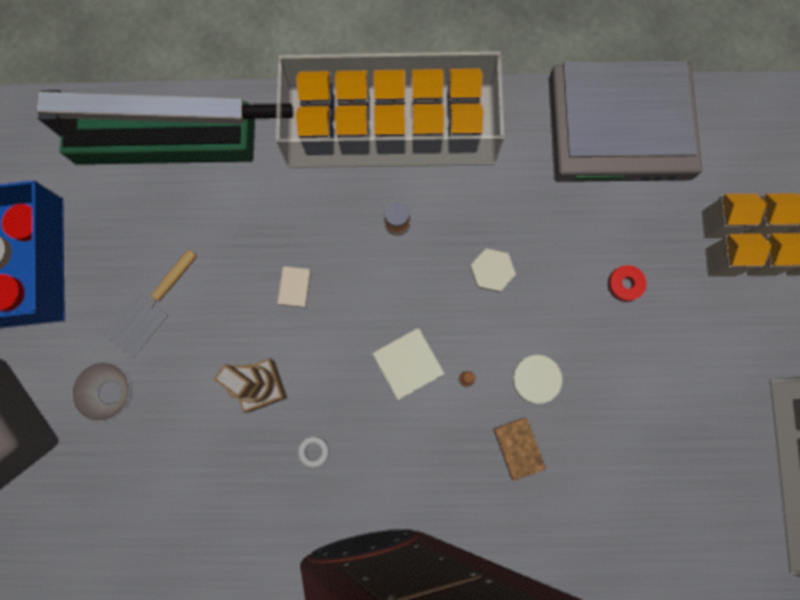

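The scene view shows the tower at about (525,255). In the top view, the plates are square (408,363), round (538,379), hex (493,270) and oblong (294,286). The stamp is at (468,378), the jar at (397,215) and the tower at about (250,385). Next I'll enlarge the tower and measure the plates.

```bash
cat > h.py <<'E'
import cv2,numpy as np
from cell import r
def ray(f,uv):
    K=np.array(f["intrinsics"]);d=np.array(f["dist"],float);R=np.array(f["R"]);t=np.array(f["t"])
    p=cv2.undistortPoints(np.array(uv,float).reshape(-1,1,2),K,d)[:,0]
    return -R.T@t,np.c_[p,np.ones(len(p))]@R
def onz(f,uv,z):
    c,d=ray(f,uv);return c+d*((z-c[2])/d[:,2])[:,None]
def proj(f,X):
    return cv2.projectPoints(np.array(X,float).reshape(-1,3),cv2.Rodrigues(np.array(f["R"]))[0],np.array(f["t"]),np.array(f["intrinsics"]),np.array(f["dist"],float))[0][:,0]
def tri(f,a,g,b):
    c1,d1=ray(f,a);c2,d2=ray(g,b);out=[]
    for u,v in zip(d1,d2):
        s=np.linalg.lstsq(np.c_[u,-v],c2-c1,rcond=None)[0];p,q=c1+u*s[0],c2+v*s[1];out.append(np.r_[(p+q)/2,np.linalg.norm(p-q)])
    return np.array(out)
def crop(f,cx,cy,w,h,k,name):
    im=f["image"][cy-h//2:cy+h//2,cx-w//2:cx+w//2,::-1]
    cv2.imwrite("pics/"+name,cv2.resize(im,None,fx=k,fy=k,interpolation=cv2.INTER_CUBIC))
def blob(f,seed,z):
    im=cv2.resize(f["image"],None,fx=4,fy=4,interpolation=cv2.INTER_CUBIC);im=cv2.GaussianBlur(im,(5,5),0).astype(int)
    c=im[int(seed[1]*4),int(seed[0]*4)]
    # boundary = half way between plate colour and the bench around
    y,x=int(seed[1]*4),int(seed[0]*4);sub=im[y-140:y+140,x-140:x+140];b=np.median(sub.reshape(-1,3),0)
    w=(c-b)/((c-b)@(c-b));m=((im-b)@w>0.5).astype(np.uint8)
    n,l=cv2.connectedComponents(m);cs,_=cv2.findContours((l==l[y,x]).astype(np.uint8),cv2.RETR_EXTERNAL,cv2.CHAIN_APPROX_NONE)
    k=max(cs,key=cv2.contourArea)[:,0];X=onz(f,(k+.5)/4-.5,z)[:,:2]
    return X
E
python3 - <<'E'
from h import *
t=r.grab_frame("top");s=r.grab_frame("scene")
S={"sq":(408,363,387,323),"rd":(538,379,257,329),"hx":(493,270,309,407),"ob":(294,286,527,359)}
for n,v in S.items():
  C=[]
  for f,a in((t,v[:2]),(s,v[2:])):
    X=blob(f,np.array(a)*.7,.010).astype(np.float32)*1000
    m=cv2.moments(X.reshape(-1,1,2));c=np.array([m['m10'],m['m01']])/m['m00']
    out=[n,np.round(c,1),np.round(cv2.minAreaRect(X),1) if 0 else cv2.minAreaRect(X),round(m['m00'])]
    if n=="hx":
        D=X-c;out.append(("phase",round(float(np.degrees(np.angle((np.hypot(*D.T)**8*np.exp(6j*np.arctan2(D[:,1],D[:,0]))).sum())/6)),1),"vertex dir"))
    print(*out)
crop(t,175,268,80,60,10,"t_tow.png");crop(s,365,177,80,90,7,"s_tow.png")
E
```

```text
sq [480.1  -6.7] ((479.9535827636719, -6.699748992919922), (86.89203643798828, 86.90628814697266), 28.6026668548584) 7342
sq [481.6  -3.2] ((481.59222412109375, -3.0070037841796875), (86.68965911865234, 86.08425903320312), 28.38478660583496) 7185
rd [ 453.1 -216.6] ((453.10137939453125, -216.677490234375), (76.80899810791016, 77.15109252929688), 43.54956817626953) 4655
rd [ 454.4 -212.9] ((454.07696533203125, -213.0158233642578), (76.93268585205078, 76.74418640136719), 74.02510833740234) 4603
hx [ 635.5 -150.3] ((635.3547973632812, -150.42015075683594), (73.74980163574219, 65.98954010009766), 76.77777862548828) 3676 ('phase', 17.0, 'vertex dir')
hx [ 636.5 -146.9] ((636.4367065429688, -147.00906372070312), (73.62837219238281, 65.60668182373047), 76.8077621459961) 3663 ('phase', 16.6, 'vertex dir')
ob [610.5 183.5] ((610.5592041015625, 183.51280212402344), (46.30918502807617, 63.924373626708984), 83.34038543701172) 2830
ob [612.1 186.9] ((612.1608276367188, 186.85479736328125), (45.655426025390625, 63.94966125488281), 83.19823455810547) 2800
```

View pics/t_tow.png

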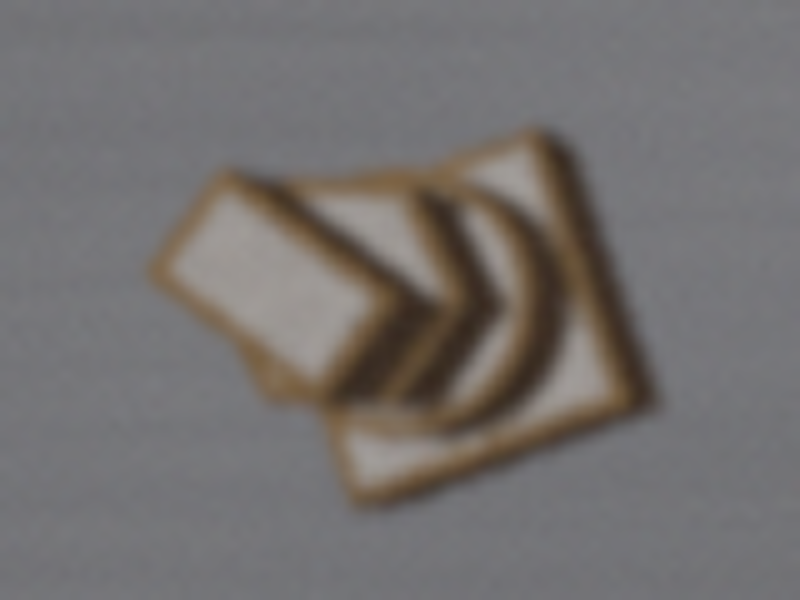

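View pics/s_tow.png

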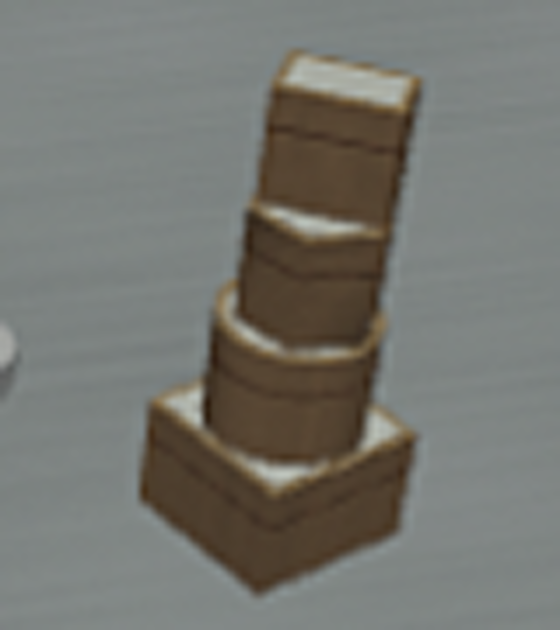

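In the top crop, the oblong lid corners are at (225,170), (152,272), (322,400) and (400,295). The visible hex corners are (280,185), (420,190), (465,305) and (395,400). The round lid's right edge is at x≈565. The square corners are (540,132), (632,402) and (362,500). The scene crop shows the matching corners. Now I'll triangulate these and fit the poses.

```bash
cat > fit.py <<'E'
from h import *
from scipy.optimize import least_squares
t=r.grab_frame("top");s=r.grab_frame("scene")
T=lambda L:np.array(L,float)/10+[134.55,237.55]
S=lambda L:np.array(L,float)/7+[324.57,131.57]
np.set_printoptions(precision=4,suppress=True)
print("tri ob",tri(t,T([(225,170),(152,272),(322,400),(400,295)]),s,S([(408,108),(418,78),(290,52),(275,88)])))
print("tri hx",tri(t,T([(280,185),(420,190),(465,305)]),s,S([(388,232),(310,240),(248,205)])))
print("tri sq",tri(t,T([(540,132),(632,402)]),s,S([(275,492),(155,400)])))
sq=.033*np.array([(1,1),(1,-1),(-1,-1),(-1,1)])
ob=np.array([(.022,.013),(.022,-.013),(-.022,-.013),(-.022,.013)])
a=np.radians(30+60*np.arange(6));hx=.023/np.cos(np.pi/6)*np.c_[np.cos(a),np.sin(a)]
def fit(n,P,z,tp,sp,x0):
  def res(q):
    c,si=np.cos(q[2]),np.sin(q[2]);X=np.c_[P@np.array([[c,si],[-si,c]])+q[:2],np.full(len(P),z)]
    o=[]
    for f,p,b in((t,tp,q[3:5]),(s,sp,-q[3:5])):
      pr=proj(f,X+np.r_[b,0]);o.append(np.array([(pr-k)[np.argmin(((pr-k)**2).sum(1))] for k in p]).ravel())
    return np.r_[np.concatenate(o),(q[3:5]-[-.0007,-.0017])*300]
  best=min((least_squares(res,np.r_[x0,y,-.0007,-.0017]) for y in np.radians(range(0,180,10))),key=lambda b:b.cost)
  q=best.x;print(n,q[:2]*1e3,np.degrees(q[2]),"bias",q[3:]*1e3,"rms px",np.sqrt(2*best.cost/(2*len(tp)+2*len(sp))))
fit("ob",ob,.176,T([(225,170),(152,272),(322,400),(400,295)]),S([(408,108),(418,78),(290,52),(275,88)]),[.45,.2])
fit("hx",hx,.132,T([(280,185),(420,190),(465,305),(395,400)]),S([(388,232),(310,240),(248,205)]),[.45,.2])
fit("sq",sq,.044,T([(540,132),(632,402),(362,500)]),S([(275,492),(155,400),(415,435)]),[.45,.2])
th=np.linspace(0,2*np.pi,720);ci=.029*np.c_[np.cos(th),np.sin(th)]
fit("rd",ci,.088,T([(567,300),(450,433),(548,240),(530,388)]),S([(215,300),(386,325),(290,357)]),[.45,.2])
st=r.state();w,x,y,z=st["eef_rot"];print("psi",np.degrees(2*np.arctan2(y,x)),st["tool_pos"])
b=tri(t,np.array([[468,378],[397,215]])*.7,s,np.array([[328,303],[436,408]])*.7);print("stamp/jar",b)
E
python3 fit.py
```

```text
tri ob [[0.4688 0.2498 0.1767 0.0056]
 [0.4487 0.2632 0.1751 0.0039]
 [0.4236 0.2289 0.1747 0.0043]
 [0.4442 0.2149 0.1742 0.0057]]
tri hx [[0.4692 0.2508 0.1308 0.0048]
 [0.4683 0.2227 0.1306 0.0072]
 [0.4442 0.2116 0.1309 0.0051]]
tri sq [[0.4875 0.2158 0.0436 0.0058]
 [0.4268 0.1942 0.0424 0.0067]]
ob [446.4212 238.9649] 55.34642848450416 bias [-0.875  -2.3214] rms px 0.41506975695956505
hx [462.288 211.842] 179.07325528890865 bias [-5.7417  2.5747] rms px 4.164402778855792
sq [446.4334 235.0541] 109.93949569279478 bias [-0.8506 -2.7782] rms px 0.4294069236734911
rd [447.2624 231.7784] 37.07201672770174 bias [-0.7859 -5.0808] rms px 0.3219421408212714
psi 18.664176634928218 [ 0.168  -0.4972  0.1917]
stamp/jar [[ 0.4534 -0.098   0.0392  0.0065]
 [ 0.7174  0.0107  0.0548  0.0052]]
```

Triangulated heights agree with the text. Oblong (446,239) 55.3°, square (446.5,235) 19.9°, hex about (446,237). I'll start moving towards the tower.

```bash
sed -i 's/^fit("hx".*$/fit("hx",hx,.132,T([(280,185),(420,190),(465,305),(395,400)]),S([(388,232),(310,240),(248,205)]),[.446,.237])/; s/range(0,180,10)/[-15,-4,5,20,55,110]/' fit.py
cat > go.py <<'E'
import sys,numpy as np
from cell import r
s=r.state();w,x,y,z=s["eef_rot"];p=np.array(s["tool_pos"])*1e3;psi=2*np.degrees(np.arctan2(y,x))
a=[float(v) for v in sys.argv[1:]]
print("t",round(s["time"],2),"pos",p.round(1),"psi",round(psi%360,1),"gap",round(s["finger_gap"]*1e3,1),"F",np.round(s["wrist_force"],1),"tilt",np.round(np.degrees([2*w,2*z]),2))
from scipy.spatial.transform import Rotation as Ro
R=Ro.from_quat([x,y,z,w]).as_matrix()
for i in range(0,len(a),4):
    d=R.T@(np.array(a[i:i+3])-p);t=(psi-a[i+3]+180)%360-180
    print(d.round(1),round(t,1))
E
python3 fit.py | grep hx; python3 go.py 446 237 290 145.3
```

```text
tri hx [[0.4692 0.2508 0.1308 0.0048]
hx [446.3721 237.5123] -2.7364812822346676 bias [-0.9253 -2.5958] rms px 0.4381752604468629
t 0.4 pos [ 168.  -497.3  191.8] psi 18.7 gap 85.3 F [-0.6  0.9  0.8] tilt [-0.01  0.  ]
[ 498.4 -606.8  -98. ] -126.6
```

```bash
python3 -m inch '[[0,0,-98,0,70],[498,-607,-98,-127,70],[498,-607,-98,-127,70],[498,-607,-98,-127,70],[498,-607,-98,-127,70],[498,-607,-98,-127,70],[498,-607,-98,-127,70],[498,-607,-98,-127,70]]'; python3 go.py 446.4 239 290 145.3
```

```text
time: 1.2
tool_pos: [0.2917, -0.1689, 0.2636]
eef_rot: [0.001, 0.771, 0.637, 0.0]
wrist_force: [1.7, -0.4, -0.8]
finger_gap: 0.07
finger_force: 0.0
t 1.2 pos [ 291.7 -168.9  263.6] psi 79.1 gap 70.0 F [ 1.7 -0.4 -0.8] tilt [0.06 0.01]
[429.7  75.1 -26.5] -66.2
```

```bash
python3 -m inch '[[430,75,-26,-66,70],[430,75,-26,-66,70],[430,75,-26,-66,70],[430,75,-26,-66,70],[430,75,-26,-66,70],[430,75,-26,-66,70],[430,75,-26,-66,70],[430,75,-26,-66,70]]'; python3 go.py 446.4 239 290 145.3
```

```text
time: 2.0
tool_pos: [0.4353, 0.2044, 0.2873]
eef_rot: [0.0, 0.299, 0.954, 0.0]
wrist_force: [0.3, -0.7, 0.5]
finger_gap: 0.07
finger_force: 0.0
t 2.0 pos [435.3 204.4 287.3] psi 145.2 gap 70.0 F [ 0.3 -0.7  0.5] tilt [0.04 0.01]
[10.7 34.7 -2.7] -0.1
```

```bash
python3 -m inch '[[0,0,0,0,70],[0,0,0,0,70],[0,0,0,0,70]]' | head -2; python3 go.py 446.4 239 290 145.3 446.4 239 142 145.3
python3 - <<'E'
from h import *
t=r.grab_frame("top");s=r.grab_frame("scene");p=np.array(r.state()["tool_pos"])
for f,n in((t,"top"),(s,"scene")):
    q=proj(f,[p])[0];print(n,q);cx,cy=q.round().astype(int);crop(f,cx,cy,100,80,8,f"grip_{n}.png");print("centre pix",cx,cy)
a,b=cv2.imread("pics/grip_top.png"),cv2.imread("pics/grip_scene.png")
cv2.imwrite("pics/grip.png",cv2.resize(np.hstack([a,b]),(800,320)))
E
```

```text
time: 2.3
tool_pos: [0.4347, 0.2013, 0.287]
t 2.3 pos [434.7 201.3 287. ] psi 144.8 gap 69.9 F [ 0.4 -0.3  0. ] tilt [-0.01 -0.03]
[12.2 37.6 -3. ] -0.5
[ 12.2  37.6 145. ] -0.5
top [165.14520937 268.63547301]
centre pix 165 269
scene [361.40120666  95.24641897]
centre pix 361 95
```

View pics/grip_scene.png

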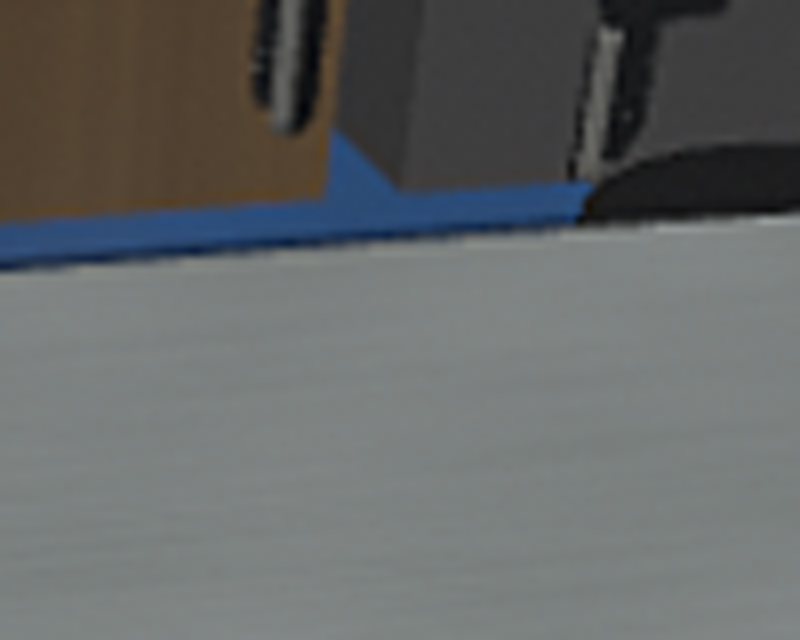

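The scene crop shows the fingertips at about (290,130) and (590,180), clearly above the projected TCP at the crop centre. I'll check the top view.

View pics/grip_top.png

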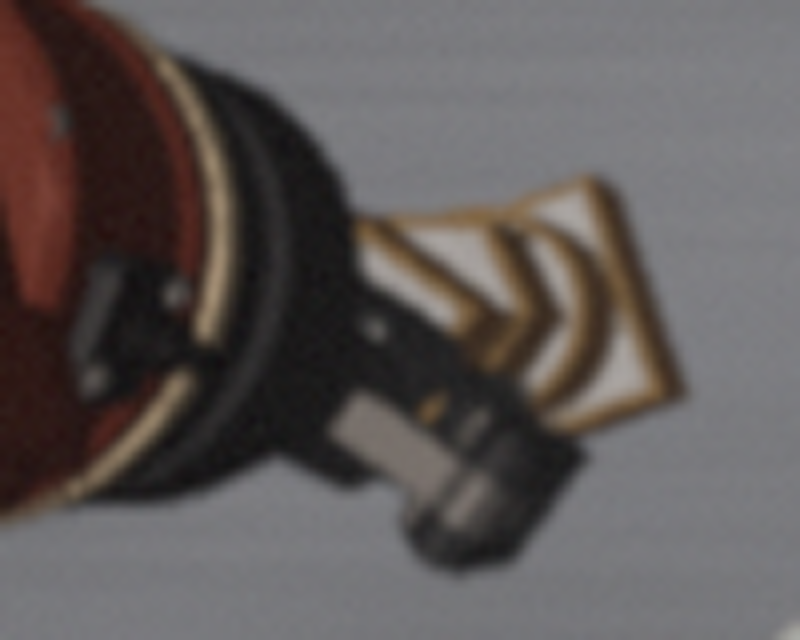

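Run:
```python
from h import *
s=r.grab_frame("scene");t=r.grab_frame("top")
print(proj(s,[[.168,-.497,.192]])/.7)
p=np.array(r.state()["tool_pos"])
for dz in(0,.02,.04,.06): print(dz,proj(s,[p+[0,0,dz]]),proj(t,[p+[0,0,dz]]))
```

```text
[[ 69.64101013 162.73997401]]
0 [[361.4672482   95.22720317]] [[165.08724039 268.55079982]]
0.02 [[362.64646714  86.01048938]] [[161.98143642 267.98607468]]
0.04 [[363.85490691  76.53800982]] [[158.70935682 267.39091357]]
0.06 [[365.0933934   66.80071384]] [[155.25730926 266.76279278]]
```

The fingertips seem about 40 mm above the stated TCP. I'll move over the box, descend partway and look at the fingers directly against it.

```bash
python3 -m inch '[[12,38,-3,-0.5,70],[12,38,-3,-0.5,70],[12,38,60,-0.5,70],[12,38,92,-0.5,70],[12,38,92,-0.5,70],[12,38,92,-0.5,70]]' | head -2; python3 go.py 446.4 239 142 145.3
python3 - <<'E'
from h import *
s=r.grab_frame("scene");p=np.array(r.state()["tool_pos"])
print(proj(s,[p,[0,0,0]]));crop(s,365,140,100,100,6,"d1.png");print((proj(s,[p])-[315,90])*6)
E
```

```text
time: 3.1
tool_pos: [0.4471, 0.2394, 0.1961]
t 3.1 pos [447.1 239.4 196.1] psi 145.3 gap 69.8 F [ 0.5 -0.2  0.7] tilt [-0.02 -0.02]
[ 0.3 -0.7 54.1] -0.0
[[375.15418354 134.95811041]
 [242.83758669 131.49378975]]
[[360.92510124 269.74866246]]
```

View pics/d1.png

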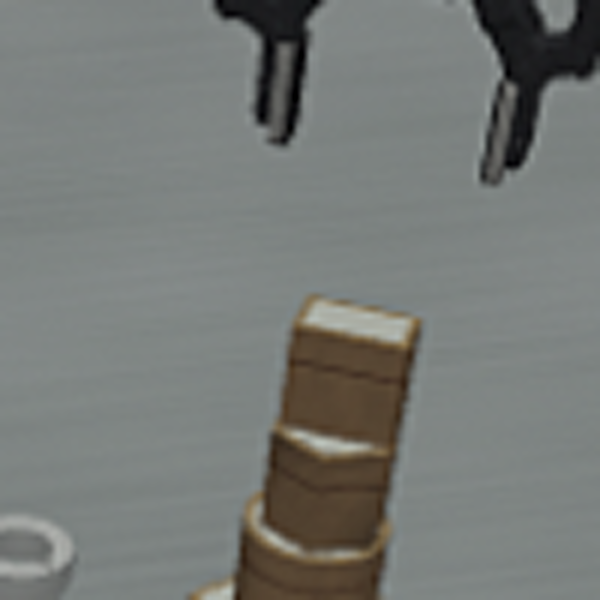

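Run:
```python
from h import *
s=r.grab_frame("scene");t=r.grab_frame("top");p=np.array(r.state()["tool_pos"])
print(tri(t,[[187,286]],s,[[347.2,71.2]]), "expect xy",[434.7-.576*35,201.3-.817*35])
q=proj(t,[p])[0];print(q);crop(t,175,265,100,80,8,"d1t.png")
y=np.array([.569,.822,0])*.035
print("tips TCP level, top crop",(proj(t,[p-y,p+y])-[125,225])*8,"+44",(proj(t,[p-y+[0,0,.044],p+y+[0,0,.044]])-[125,225])*8)
```

```text
[[0.40789031 0.16363979 0.3294883  0.02086221]] expect xy [414.53999999999996, 172.705]
[157.11838589 263.58818243]
tips TCP level, top crop [[373.38294206 391.7043608 ]
 [141.73735367 226.49901792]] +44 [[325.77587998 384.8397992 ]
 [ 82.54633624 211.02771416]]
```

View pics/d1t.png

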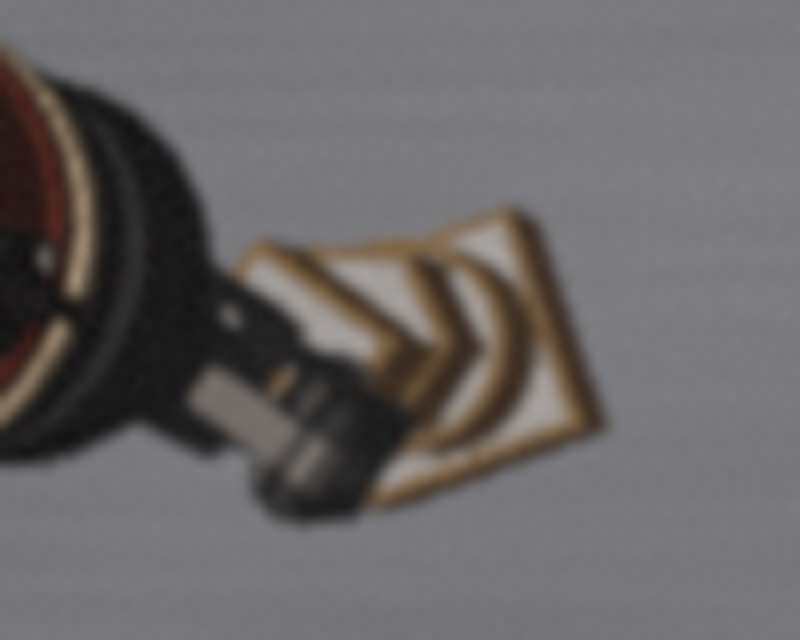

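```bash
python3 -m inch '[[0,0,27,0,70],[0,0,50,0,70],[0,0,54,0,70],[0,0,54,0,70]]'
python3 - <<'E'
from h import *
s=r.grab_frame("scene");p=np.array(r.state()["tool_pos"])
crop(s,365,150,70,80,8,"d2.png");print(p,(proj(s,[p])-[330,110])*8)
E
```

```text
time: 3.65
tool_pos: [0.4477, 0.2401, 0.1421]
eef_rot: [0.0, 0.298, 0.955, 0.0]
wrist_force: [0.2, 0.3, 0.0]
finger_gap: 0.0702
finger_force: 0.0
[0.44806906 0.2403176  0.14260306] [[334.78742544 369.46689953]]
```

View pics/d2.png

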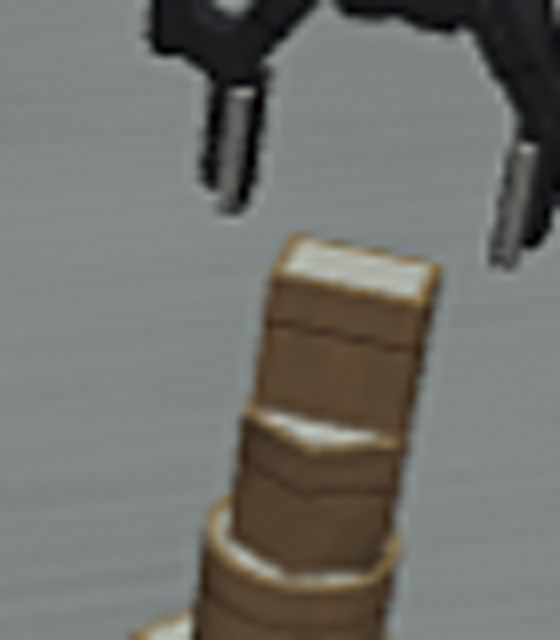

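The tips at (235,212) and (505,268) are just above the lid at (358,268), which puts the real tips about 40 mm above the stated TCP at this opening. I'll descend 36 mm more with a small side correction, then close.

```bash
python3 -m inch '[[0,-3.5,0,0,70],[0,-3.5,18,0,70],[0,-3.5,36,0,70],[0,-3.5,36,0,70],[0,-3.5,36,0,40],[0,-3.5,36,0,40],[0,-3.5,36,0,40],[0,-3.5,36,0,40]]'
python3 - <<'E'
from h import *
s=r.grab_frame("scene");p=np.array(r.state()["tool_pos"])
crop(s,365,160,70,80,8,"d3.png");print(p)
E
```

```text
time: 4.5
tool_pos: [0.4462, 0.2374, 0.1066]
eef_rot: [0.001, 0.298, 0.955, 0.001]
wrist_force: [-0.2, -0.3, 6.8]
finger_gap: 0.0431
finger_force: 61.8
[0.44621751 0.23745135 0.1065816 ]
```

View pics/d3.png

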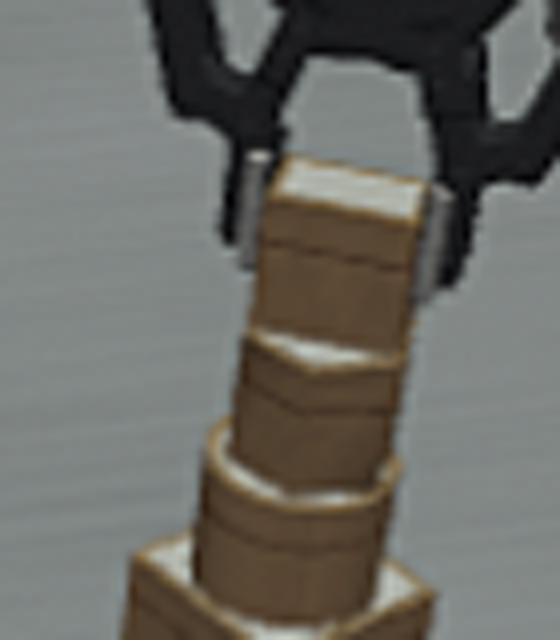

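The box is held: gap 43 mm, pads on the upper two thirds. Lift it.

```bash
python3 -m inch '[[0,0,-5,0,40],[0,0,-20,0,40],[0,0,-45,0,40],[0,0,-60,0,40],[0,0,-60,0,40]]'; python3 go.py 611.3 183.6 167 83.3
```

```text
time: 5.05
tool_pos: [0.4467, 0.2377, 0.1675]
eef_rot: [0.002, 0.298, 0.955, 0.001]
wrist_force: [0.5, 0.5, -1.1]
finger_gap: 0.0428
finger_force: 61.0
t 5.05 pos [446.7 237.7 167.5] psi 145.3 gap 42.8 F [ 0.5  0.5 -1.1] tilt [0.19 0.15]
[-166.2   49.1    1.1] 62.0
```

```bash
python3 -m inch '[[-40,12,0,15,40],[-80,24,0,31,40],[-125,37,0,46,40],[-166,49,1,62,40],[-166,49,1,62,40],[-166,49,1,62,40],[-166,49,1,62,40],[-166,49,1,62,40]]'|head -2; python3 go.py 611.3 183.6 167 83.3
```

```text
time: 5.85
tool_pos: [0.6091, 0.1828, 0.1629]
t 5.85 pos [609.1 182.8 162.9] psi 83.0 gap 43.4 F [-0.2  0.  -1.6] tilt [-0.05 -0.08]
[ 1.1  2.  -4.1] -0.3
```

```bash
python3 -m inch '[[1,2,45,-0.3,40],[1,2,90,-0.3,40],[1,2,135,-0.3,40],[1,2,160,-0.3,40],[1,2,160,-0.3,40],[1,2,160,-0.3,40]]'; python3 go.py 611.3 183.6 -14 83.3;  python3 - <<'E'
from h import *
t=r.grab_frame("top");s=r.grab_frame("scene")
crop(t,206,200,60,60,6,"o1t.png");crop(s,368,235,70,60,6,"o1s.png")
a,b=cv2.imread("pics/o1t.png"),cv2.imread("pics/o1s.png");cv2.imwrite("pics/o1.png",np.hstack([a,b]))
E
```

```text
time: 6.45
tool_pos: [0.6115, 0.1837, 0.0041]
eef_rot: [-0.0, 0.745, 0.667, -0.0]
wrist_force: [0.5, 0.7, -0.4]
finger_gap: 0.043
finger_force: 61.4
t 6.45 pos [611.5 183.7   4.1] psi 83.6 gap 43.0 F [ 0.5  0.7 -0.4] tilt [-0.02 -0.03]
[-0.2 -0.2 18.1] 0.3
```

View pics/o1.png

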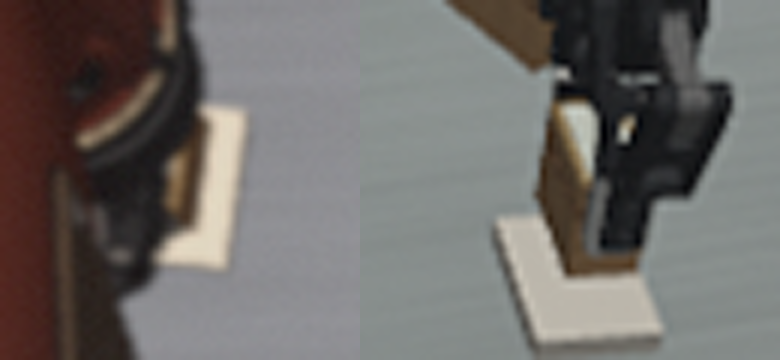

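Box hangs about 18 mm above the plate and looks about centred. Lower it.

```bash
python3 -m inch '[[0,0,9,0.3,40],[0,0,14,0.3,40],[0,0,16,0.3,40],[0,0,17,0.3,40],[0,0,17,0.3,40],[0,0,17,0.3,40]]'; python3 go.py 611.3 183.6 -15 83.3
```

```text
time: 7.15
tool_pos: [0.6118, 0.1837, -0.0128]
eef_rot: [0.0, 0.747, 0.665, 0.0]
wrist_force: [-0.1, 0.2, -0.7]
finger_gap: 0.043
finger_force: 61.4
t 7.15 pos [611.8 183.7 -12.8] psi 83.3 gap 43.0 F [-0.1  0.2 -0.7] tilt [0.01 0.01]
[-0.2 -0.5  2.2] 0.0
```

```bash
python3 -m inch '[[0,-0.3,1,0,40],[0,-0.3,1.5,0,40],[0,-0.3,2,0,40],[0,-0.3,2,0,40]]'; python3 go.py 611.3 183.6 -15 83.3
```

```text
time: 7.55
tool_pos: [0.6113, 0.1837, -0.015]
eef_rot: [-0.0, 0.747, 0.665, -0.0]
wrist_force: [0.5, -0.4, -1.2]
finger_gap: 0.0431
finger_force: 61.4
t 7.55 pos [611.3 183.7 -15. ] psi 83.3 gap 43.1 F [ 0.5 -0.4 -1.2] tilt [-0.   -0.01]
[-0.1  0.  -0. ] 0.0
```

```bash
python3 -m inch '[[0,0,0.5,0,40],[0,0,1,0,40],[0,0,1,0,40]]'|sed -n '2p;4p'; python3 -m inch '[[0,0,0.5,0,40],[0,0,1,0,40],[0,0,1,0,40]]'|sed -n '2p;4p'
```

```text
tool_pos: [0.6114, 0.1838, -0.0153]
wrist_force: [-1.4, 0.3, 6.0]
tool_pos: [0.6115, 0.1838, -0.0153]
wrist_force: [-6.3, -1.0, 16.1]
```

Contact at z = -15.3, as predicted. Release and retreat.

```bash
python3 -m inch '[[0,0,-1.5,0,40],[0,0,-1.5,0,50],[0,0,-1.5,0,66],[0,0,-1.5,0,66],[0,0,-20,0,66],[0,0,-60,0,66],[0,0,-110,0,66],[0,0,-160,0,66]]'; python3 go.py 446.4 237 160 146.5
```

```text
time: 8.95
tool_pos: [0.6107, 0.1836, 0.1443]
eef_rot: [-0.0, 0.747, 0.665, -0.0]
wrist_force: [1.2, 0.8, 0.1]
finger_gap: 0.0658
finger_force: 0.0
t 8.95 pos [610.7 183.6 144.3] psi 83.3 gap 65.8 F [1.2 0.8 0.1] tilt [-0.03 -0.06]
[  33.9 -169.4  -15.5] -63.2
```

```bash
python3 -m inch '[[9,-42,-4,-16,66],[17,-85,-8,-32,66],[26,-127,-12,-48,66],[34,-170,-15,-64,66],[34,-170,-15,-64,66],[34,-170,-15,-64,66],[34,-170,-15,-64,66],[34,-170,-15,-64,66]]'|head -2; python3 go.py 446.4 236 62.6 147.3
python3 - <<'E'
from h import *
t=r.grab_frame("top");s=r.grab_frame("scene")
for f,a in((t,(198,199)),(s,(370,240))): crop(f,*a,60,60,6,"x.png"); globals().__setitem__("A" if f is t else "B",cv2.imread("pics/x.png"))
cv2.imwrite("pics/o2.png",np.hstack([A,B]))
E
```

```text
time: 9.75
tool_pos: [0.4464, 0.2374, 0.1581]
t 9.75 pos [446.4 237.4 158.1] psi 147.7 gap 66.1 F [-0.   0.9 -0.2] tilt [0.01 0.  ]
[-0.8 -1.2 95.5] 0.4
```

View pics/o2.png

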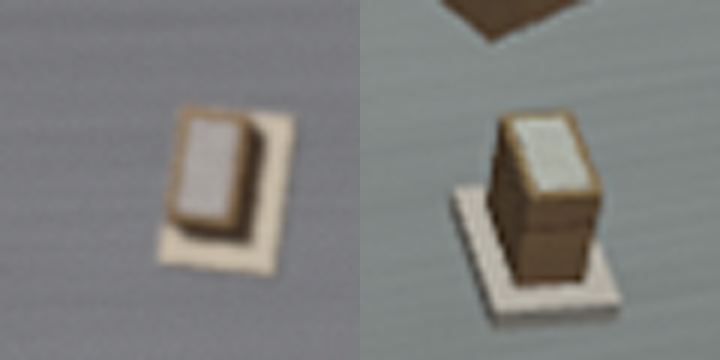

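The oblong box stands upright on its plate. The top crop has lid corners (183,105), (250,115), (240,232) and (170,218), and the scene crop has (500,115), (575,108), (602,190) and (522,198). Measure its centring while I carry on with the hex.

```bash
python3 -m inch '[[-1,-1,45,0.4,66],[-1,-1,80,0.4,66],[-1,-1,95,0.4,66],[-1,-1,95,0.4,66],[-1,-1,95,0.4,42],[-1,-1,95,0.4,42],[-1,-1,95,0.4,42],[-1,-1,95,0.4,42]]'; python3 go.py 446.4 236 62.6 147.3
python3 - <<'E'
from h import *
t=r.grab_frame("top");s=r.grab_frame("scene");np.set_printoptions(precision=1,suppress=True)
for f,o,c in((t,(168,169),[(183,105),(250,115),(240,232),(170,218)]),(s,(340,210),[(140,115),(215,108),(242,190),(162,198)])):
    X=onz(f,np.array(c)/6+o-.42,.054)[:,:2]*1e3;print(X.mean(0),cv2.minAreaRect(X.astype(np.float32)))
E
```

```text
time: 10.65
tool_pos: [0.4478, 0.2363, 0.0642]
eef_rot: [0.001, 0.285, 0.959, 0.001]
wrist_force: [-0.0, 0.2, 7.3]
finger_gap: 0.0451
finger_force: 62.2
t 10.65 pos [447.8 236.3  64.2] psi 146.9 gap 45.1 F [-0.   0.2  7.3] tilt [0.11 0.08]
[ 1.  -1.   1.6] -0.4
[609.8 181.5] ((609.4243774414062, 181.25131225585938), (27.281492233276367, 47.57375717163086), 84.8973617553711)
[611.6 185.7] ((611.6190795898438, 185.5060577392578), (28.586990356445312, 46.1795654296875), 79.91510009765625)
```

The oblong box is within about 1.5 mm of centre and well aligned. Hex gripped; lift it.

```bash
python3 -m inch '[[0,0,-5,0,42],[0,0,-25,0,42],[0,0,-50,0,42],[0,0,-60,0,42],[0,0,-60,0,42]]'; python3 go.py 637.3 -149.4 124 136.8
```

```text
time: 11.25
tool_pos: [0.4478, 0.2363, 0.1244]
eef_rot: [0.001, 0.285, 0.959, 0.001]
wrist_force: [-0.0, 0.1, -1.1]
finger_gap: 0.0449
finger_force: 61.5
t 11.25 pos [447.8 236.3 124.4] psi 146.9 gap 44.9 F [-0.   0.1 -1.1] tilt [0.13 0.1 ]
[-369.3 -219.8    0.5] 10.1
```

```bash
python3 -m inch '[[-30,-18,0,1,42],[-70,-42,0,2,42],[-110,-65,0,3,42],[-150,-89,0,4,42],[-190,-113,0,5,42],[-230,-137,0,6,42],[-270,-161,0,7,42],[-310,-185,0,8,42]]'|head -2;python3 -m inch '[[-30,-18,0,1,42],[-50,-30,0,2,42],[-59,-35,0,2,42],[-59,-35,0,2,42],[-59,-35,0,2,42],[-59,-35,0,2,42]]'|head -2; python3 go.py 637.3 -149.4 6 136.8
```

```text
time: 12.05
tool_pos: [0.6055, -0.09, 0.1216]
time: 12.65
tool_pos: [0.6266, -0.1519, 0.1229]
t 12.65 pos [ 626.6 -151.9  122.9] psi 137.0 gap 45.3 F [-0.3 -0.1 -1. ] tilt [-0.04  0.01]
[ -6.2   9.1 116.9] 0.2
```

```bash
python3 -m inch '[[-6,9,30,0.2,42],[-6,9,75,0.2,42],[-6,9,110,0.2,42],[-6,9,125,0.2,42],[-6,9,125,0.2,42],[-6,9,125,0.2,42]]'|sed -n 4p; python3 go.py 637.3 -149.4 -13.5 136.8
```

```text
wrist_force: [0.7, -0.2, -1.0]
t 13.25 pos [ 637.9 -150.2   -1.2] psi 136.8 gap 44.7 F [ 0.7 -0.2 -1. ] tilt [0.03 0.  ]
[ 1.   0.2 12.3] -0.0
```

```bash
python3 -m inch '[[1,0,6,0,42],[1,0,9,0,42],[1,0,11,0,42],[1,0,11,0,42],[1,0,11.5,0,42],[1,0,12,0,42],[1,0,12.5,0,42],[1,0,12.5,0,42]]'|sed -n 4p; python3 go.py 637.3 -149.4 -13.5 136.8
```

```text
wrist_force: [-2.7, 1.0, 5.2]
t 14.05 pos [ 637.  -150.4  -13.7] psi 136.7 gap 45.3 F [-2.7  1.   5.2] tilt [ 0.03 -0.  ]
[ 0.5  0.9 -0.2] -0.1
```

```bash
python3 -m inch '[[0,0,-0.3,0,50],[0,0,-0.3,0,66],[0,0,-0.3,0,72],[0,0,-0.3,0,72],[0,0,-20,0,72],[0,0,-65,0,72],[0,0,-115,0,72],[0,0,-140,0,72]]'|sed -n '2p;4p'; python3 go.py 470 160 126 125
python3 - <<'E'
from h import *
t=r.grab_frame("top");s=r.grab_frame("scene")
crop(t,175,268,50,50,12,"x.png");A=cv2.imread("pics/x.png");crop(s,365,195,50,60,10,"y.png");B=cv2.imread("pics/y.png")
cv2.imwrite("pics/rd.png",np.hstack([cv2.resize(A,(300,300)),cv2.resize(B,(500,600))[:300]*0+0]) if 0 else np.hstack([cv2.resize(A,(400,400),interpolation=cv2.INTER_CUBIC),cv2.resize(B,(400,480),interpolation=cv2.INTER_CUBIC)[:400]]))
E
```

```text
tool_pos: [0.6386, -0.1508, 0.13]
wrist_force: [0.4, -1.0, -0.7]
t 14.85 pos [ 638.6 -150.8  130. ] psi 136.7 gap 72.2 F [ 0.4 -1.  -0.7] tilt [0.29 0.01]
[335.8 110.8   2.7] 11.7
```

View pics/rd.png

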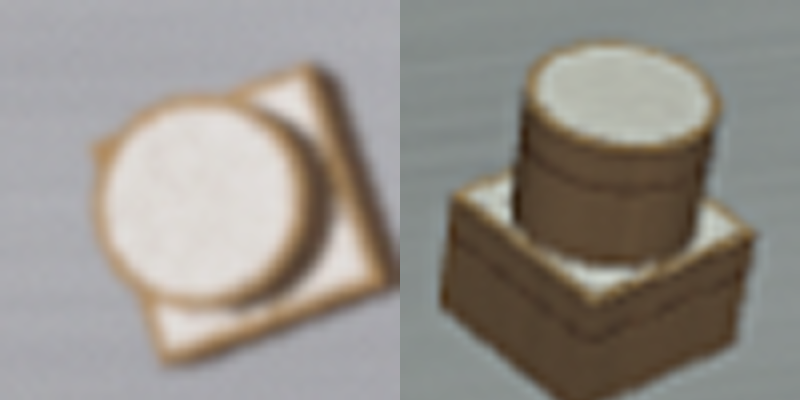

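The round lid is centred at crop (199,200) in the top view and (622,95) in the scene view. Square corners in the top view are (312,65), (385,285), (165,362) and (97,150).

```bash
python3 -m inch '[[45,15,0,1.5,72],[95,31,0,3,72],[145,48,0,4.5,72],[195,65,0,6,72],[245,81,0,8,72],[290,96,2,10,72],[335,111,3,11.7,72],[335,111,3,11.7,72]]'|head -2; python3 go.py 446.4 237 126 125
python3 - <<'E'
from h import *
np.set_printoptions(precision=1,suppress=True)
t=r.grab_frame("top");s=r.grab_frame("scene")
a=[[174.4,267.56]];b=[[367.3,176.4]];print("rd tri",tri(t,a,s,b)*1e3,onz(t,a,.088)*1e3,onz(s,b,.088)*1e3)
X=onz(t,np.array([(312,65),(385,285),(165,362),(97,150)])/8+[150,243]-.44,.044)[:,:2]*1e3;print("sq top",X.mean(0),cv2.minAreaRect(X.astype(np.float32)))
Y=onz(s,np.array([(55,195),(355,235),(195,300)])/8+[340,165]-.44,.044)[:,:2]*1e3;print("sq scene",(Y[0]+Y[1])/2,Y)
E
```

```text
time: 15.75
tool_pos: [0.4652, 0.1639, 0.1216]
t 15.75 pos [465.2 163.9 121.6] psi 125.2 gap 71.7 F [-0.7 -0.5  0.7] tilt [-0.17 -0.04]
[70.6 26.8 -4.3] 0.2
rd tri [[447.3 235.5  86.7   3.7]] [[446.7 233.3  88. ]] [[449.  236.6  88. ]]
sq top [444.7 232.3] ((444.81610107421875, 232.3440704345703), (65.6908187866211, 64.91271209716797), 19.729177474975586)
sq scene [449.1 237. ] [[429.8 195.8]
 [468.4 278.3]
 [488.8 218.6]]
```

```bash
python3 -m inch '[[35,13,-2,0.2,74],[69,25.5,-4,0.2,74],[69,25.5,-4,0.2,74],[69,25.5,-4,0.2,74],[69,25.5,-4,0.2,74],[69,25.5,-4,0.2,74]]'|head -2; python3 go.py 448.3 235 19.5 125
```

```text
time: 16.45
tool_pos: [0.4508, 0.23, 0.1263]
t 16.45 pos [450.8 230.  126.3] psi 124.7 gap 74.1 F [ 0.9 -0.2  0.5] tilt [-0.   -0.03]
[  5.5   0.8 106.8] -0.3
```

```bash
python3 -m inch '[[5.5,1,10,0,74],[5.5,1,55,0,74],[5.5,1,90,0,74],[5.5,1,106,0,74],[5.5,1,106,0,74],[5.5,1,106,0,54],[5.5,1,106,0,54],[5.5,1,106,0,54]]'|sed -n '4,6p'; python3 go.py 448.3 235 19.5 125
```

```text
wrist_force: [0.1, 0.1, -2.2]
finger_gap: 0.0563
finger_force: 63.8
t 17.25 pos [448.9 236.7  21.6] psi 124.8 gap 56.3 F [ 0.1  0.1 -2.2] tilt [0.08 0.08]
[-1.1 -1.5  2.1] -0.2
```

```bash
python3 -m inch '[[0,0,0,0,54],[0,0,-5,0,54],[0,0,-25,0,54],[0,0,-55,0,54],[0,0,-75,0,54],[0,0,-75,0,54]]'|sed -n '2p;4,6p'; python3 go.py 453.8 -213.9 96 125
```

```text
tool_pos: [0.45, 0.2372, 0.0985]
wrist_force: [0.3, 0.4, -1.9]
finger_gap: 0.0561
finger_force: 64.2
t 17.85 pos [450.  237.2  98.5] psi 124.8 gap 56.1 F [ 0.3  0.4 -1.9] tilt [0.19 0.21]
[-372.4 -254.5    1.7] -0.2
```

```bash
python3 -m inch '[[-30,-20,0,0,54],[-65,-45,0,0,54],[-105,-72,0,0,54],[-145,-99,0,0,54],[-185,-127,0,0,54],[-225,-154,0,0,54],[-265,-181,0,0,54],[-305,-209,0,0,54]]'|head -2;python3 -m inch '[[-25,-17,0,0,54],[-50,-33,0,0,54],[-65,-44,0,0,54],[-67,-46,0,0,54],[-67,-46,0,0,54],[-67,-46,0,0,54]]'|head -2; python3 go.py 453.8 -213.9 0 125
```

```text
time: 18.65
tool_pos: [0.4499, -0.1351, 0.095]
time: 19.25
tool_pos: [0.4507, -0.2135, 0.0951]
t 19.25 pos [ 450.7 -213.5   95.1] psi 124.9 gap 56.2 F [ 0.9  0.9 -1.4] tilt [-0.07  0.02]
[-2.3  2.3 95.1] -0.1
```

```bash
python3 -m inch '[[-2,2,30,0,54],[-2,2,70,0,54],[-2,2,92,0,54],[-2,2,100,0,54],[-2,2,104,0,54],[-2,2,104,0,54]]'|sed -n 4p; python3 go.py 453.8 -213.9 -12.4 125
```

```text
wrist_force: [0.1, 0.6, -1.0]
t 19.85 pos [ 454.4 -214.9   -7.9] psi 124.9 gap 56.2 F [ 0.1  0.6 -1. ] tilt [ 0.04 -0.  ]
[1.2 0.1 4.5] -0.1
```

```bash
python3 -m inch '[[1,0,2,0,54],[1,0,3.5,0,54],[1,0,4,0,54],[1,0,4.5,0,54],[1,0,5,0,54],[1,0,5.3,0,54],[1,0,5.3,0,54]]'|sed -n 4p; python3 go.py 453.8 -213.9 -12.4 125
```

```text
wrist_force: [-3.5, 2.1, 14.5]
t 20.55 pos [ 453.6 -214.5  -12.6] psi 124.8 gap 56.3 F [-3.5  2.1 14.5] tilt [ 0.05 -0.01]
[ 0.4  0.5 -0.2] -0.2
```

```bash
python3 -m inch '[[0,0,-0.5,0,60],[0,0,-0.5,0,72],[0,0,-0.5,0,78],[0,0,-0.5,0,80],[0,0,-20,0,80],[0,0,-60,0,80],[0,0,-100,0,80],[0,0,-120,0,80]]'|sed -n '2p;4p'; python3 go.py 447.6 170 105 109.8
cat > lids.py <<'E'
from h import *
np.set_printoptions(precision=1,suppress=True)
t=r.grab_frame("top");s=r.grab_frame("scene")
import sys
P={"ob":(.611,.1845,.054),"hx":(.636,-.149,.054),"rd":(.4537,-.215,.054),"sq":(.447,.235,.044),"SQ":(.481,-.005,.054)}
for n in sys.argv[1:]:
  c=np.array(P[n])
  for f in(t,s):
    X=blob(f,proj(f,[c])[0],c[2]).astype(np.float32)*1000;m=cv2.moments(X.reshape(-1,1,2));q=np.array([m['m10'],m['m01']])/m['m00'];D=X-q
    R=cv2.minAreaRect(X);print(n,q,np.array(R[1]),round(R[2],1),"hexnormal",round(float(np.degrees(np.angle((np.hypot(*D.T)**8*np.exp(6j*np.arctan2(D[:,1],D[:,0]))).sum())/6))-30,1) if n=="hx" else "")
E
python3 lids.py ob hx sq
```

```text
tool_pos: [0.4545, -0.215, 0.1093]
wrist_force: [1.0, 0.1, 0.4]
t 21.35 pos [ 454.5 -215.   109.3] psi 124.8 gap 80.3 F [1.  0.1 0.4] tilt [ 0.2  -0.02]
[320.  214.2   3.5] 15.0
ob [610.  182.9] [18.3 36.2] 83.1 hexnormal 
ob [612. 186.] [19.  36.8] 82.8 hexnormal 
hx [ 635.7 -151. ] [38.1 41.3] 47.8 hexnormal -13.3
hx [ 637.3 -147.9] [43.1 38.1] 77.9 hexnormal -14.5
sq [445.4 233.9] [58.5 58.6] 20.5 hexnormal 
sq [447.2 237.4] [58.9 58.3] 20.1 hexnormal
```

Oblong and hex are within 1 mm of centre. The square box is at (446.3, 235.6), yaw 20.3°.

```bash
python3 -m inch '[[40,27,0,2,80],[85,57,1,4,80],[130,87,2,6,80],[175,117,3,8,80],[220,147,3,10,80],[265,177,3,12,80],[310,207,3,14,80],[320,214,3,14.5,80]]'|head -2; python3 go.py 447 235.6 60 110.3; python3 lids.py rd
```

```text
time: 22.25
tool_pos: [0.4451, 0.1732, 0.1023]
t 22.25 pos [445.1 173.2 102.3] psi 110.3 gap 80.4 F [ 0.6 -0.8  0.6] tilt [-0.06 -0.04]
[57.8 23.5 42.3] 0.0
rd [ 453.1 -216.8] [49.3 49.1] 26.7 hexnormal 
rd [ 454.8 -213.2] [50.4 48.6] 77.9 hexnormal
```

```bash
python3 -m inch '[[30,12,0,0,82],[57,23.5,0,0,82],[57,23.5,0,0,82],[57,23.5,20,0,82],[57,23.5,40,0,82],[57,23.5,40,0,82],[57,23.5,40,0,82]]'|head -2; python3 go.py 447 235.6 -22 110.3
```

```text
time: 23.05
tool_pos: [0.448, 0.2312, 0.063]
t 23.05 pos [448.  231.2  63. ] psi 110.3 gap 81.9 F [ 0.9 -0.4  1.2] tilt [-0.05 -0.08]
[ 4.5  0.7 85. ] -0.0
```

```bash
python3 -m inch '[[4.5,0.5,5,0,82],[4.5,0.5,40,0,82],[4.5,0.5,70,0,82],[4.5,0.5,84,0,82],[4.5,0.5,84,0,82],[4.5,0.5,84,0,62],[4.5,0.5,84,0,62],[4.5,0.5,84,0,62]]'|sed -n '4,6p'; python3 go.py 447 235.6 -22 110.3
```

```text
wrist_force: [-0.5, 0.6, 6.2]
finger_gap: 0.0646
finger_force: 67.5
t 23.85 pos [448.5 237.1 -19.4] psi 110.3 gap 64.6 F [-0.5  0.6  6.2] tilt [0.07 0.11]
[-0.9 -1.9  2.6] 0.0
```

```bash
python3 -m inch '[[0,0,0,0,62],[0,0,-5,0,62],[0,0,-25,0,62],[0,0,-50,0,62],[0,0,-60,0,62],[0,0,-60,0,62]]'|sed -n '2p;4,6p'; python3 go.py 481.1 -4.2 40 118.5
```

```text
tool_pos: [0.4487, 0.2371, 0.0407]
wrist_force: [0.4, 0.4, -3.1]
finger_gap: 0.0646
finger_force: 67.7
t 24.45 pos [448.7 237.1  40.7] psi 110.3 gap 64.6 F [ 0.4  0.4 -3.1] tilt [0.11 0.15]
[-237.5  -53.4    0.5] -8.2
```

```bash
python3 -m inch '[[-30,-7,0,-1,62],[-70,-16,0,-3,62],[-115,-26,0,-4,62],[-160,-36,0,-6,62],[-200,-45,0,-7,62],[-230,-52,0,-8,62],[-238,-53,0,-8.2,62],[-238,-53,0,-8.2,62]]'|head -2;python3 -m inch '[[0,0,0,0,62],[0,0,0,0,62]]'|head -2; python3 go.py 481.1 -4.2 -9.4 118.5
```

```text
time: 25.25
tool_pos: [0.48, -0.0058, 0.0384]
time: 25.45
tool_pos: [0.4798, -0.0037, 0.0389]
t 25.45 pos [479.8  -3.7  38.9] psi 118.6 gap 64.7 F [ 0.5 -0.4 -2.2] tilt [-0.05 -0.  ]
[-1.1  0.9 48.3] 0.1
```

```bash
python3 -m inch '[[-1,1,20,0,62],[-1,1,35,0,62],[-1,1,43,0,62],[-1,1,45,0,62],[-1,1,45,0,62],[-1,1,45,0,62]]'|sed -n 4p; python3 go.py 481.1 -4.2 -9.4 118.5
```

```text
wrist_force: [-0.0, 0.2, -2.1]
t 26.05 pos [482.2  -5.2  -5.2] psi 118.5 gap 65.0 F [-0.   0.2 -2.1] tilt [0.05 0.02]
[ 1.4 -0.5  4.2] 0.0
```

```bash
python3 -m inch '[[1.2,-0.5,2,0,62],[1.2,-0.5,3,0,62],[1.2,-0.5,3.5,0,62],[1.2,-0.5,4,0,62],[1.2,-0.5,4.5,0,62],[1.2,-0.5,4.7,0,62],[1.2,-0.5,4.7,0,62]]'|sed -n 4p; python3 go.py 481.1 -4.2 -9.4 118.5
```

```text
wrist_force: [-4.9, 0.6, 14.8]
t 26.75 pos [480.7  -4.6  -9.5] psi 118.5 gap 64.8 F [-4.9  0.6 14.8] tilt [0.03 0.01]
[ 0.2  0.5 -0.1] 0.0
```

Contact. Release and retreat up and back.

```bash
python3 -m inch '[[0,0,-0.4,0,70],[0,0,-0.4,0,78],[0,0,-0.4,0,82],[0,0,-0.4,0,82],[0,0,-20,0,82],[0,0,-65,0,82],[0,0,-115,0,82],[0,0,-150,0,82]]'|sed -n '2p;4p'; python3 -m inch '[[0,0,0,0,82],[45,0,0,0,82],[95,0,0,0,82],[145,0,0,0,82],[195,0,0,0,82],[220,0,0,0,82],[220,0,0,0,82],[220,0,0,0,82]]'|sed -n '2p;4p'; python3 lids.py ob hx rd SQ
python3 - <<'E'
from h import *
s=r.grab_frame("scene");crop(s,300,240,266,200,3,"fin.png")
E
```

```text
tool_pos: [0.4814, -0.0046, 0.1424]
wrist_force: [1.3, -0.0, 0.7]
tool_pos: [0.3753, 0.1889, 0.1391]
wrist_force: [1.2, -0.0, -0.4]
ob [610.  182.9] [18.2 36.1] 83.1 hexnormal 
ob [612. 186.] [19.  36.8] 82.8 hexnormal 
hx [ 635.7 -151.1] [38.1 41.3] 46.7 hexnormal -13.3
hx [ 637.3 -147.9] [38.1 42.9] 44.7 hexnormal -14.5
rd [ 453.1 -216.8] [49.1 49.2] 24.5 hexnormal 
rd [ 454.8 -213.2] [50.4 48.6] 77.9 hexnormal 
SQ [480.2  -6.9] [59.  58.6] 28.1 hexnormal 
SQ [481.9  -3.5] [59.1 58.7] 28.7 hexnormal
```

View pics/fin.png

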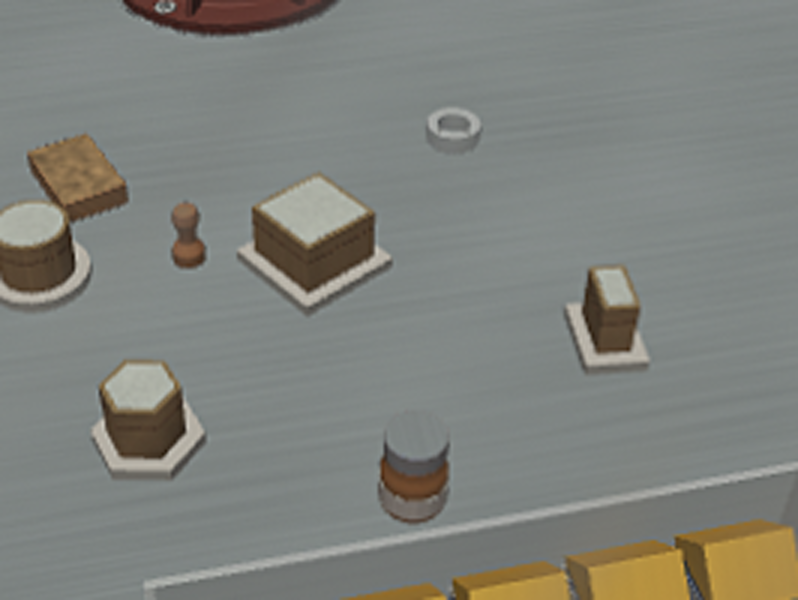

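All four boxes stand upright and centred on their plates: round (35,245), square (313,235), hex (142,410) and oblong (612,310). The stamp (187,235) and jar (415,465) stand where they were. Everything measures within about 1 mm of centre and 1° of square.

```bash
python3 -c "
from cell import r
print(r.sign_off())"
```

```text
the job is handed in; nothing more can be done
None
```

The tower is apart and all four boxes stand upright on their own plates, within about 1 mm of centre and 1° of aligned; the stamp and jar were left alone, and the job is handed in after about 28 s of the allowed 96 s.

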